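Turn a lidded sample dish over on to its lid

TASK

The lidded sample dish leaning on the easel must be stored upside down. Pinch base and lid together across their flat faces so that the lid never comes off, turn the dish over, and set its lower edge down gently, feeling for the touch, on the grey tray while you still hold it; then let it lie down flat on its lid, wholly inside the tray's rim, with the base in the lid. Leave the other things on the bench where they are.

Things in the scene. Friction and masses are not known exactly. Their poses are not given: they have to be found in the camera images.
- dish_base: White round plastic base of the lidded sample dish: open cup 76 mm across, 18 mm high, 3 mm walls and floor, 40 to 90 g. Origin: centre of the outside of its floor; z points from the floor to the open side, where the lid sits (z up = lid up, z down = inverted). It starts leaning on the easel, floor against the slope.
- dish_lid: Blue round lid, 85 mm across, 14 mm high (3 mm plate, 2.5 mm skirt), 40 g, loose over the base with 2 mm play. Origin: centre of its outer flat face, z outward as the base's z; seated, it lies 21 mm along z from the base's origin (= thickness of the closed dish). Its skirt covers the upper 11 mm of the base's side: a grip round the side holds the lid alone, one across both flat faces holds both.
- easel: Small fixed metal easel, foot plate 130x86x8 mm, origin under its centre. At yaw 0 its slope rises towards -x at 50 degrees to the level: up the slope is (-0.643, 0, 0.766); out of it, where the dish's lid faces, is (0.766, 0, 0.643). Two black pegs 8 mm thick, 20 mm either side of the middle, carry the dish's lower edge.
- easel_top (a point): Middle of the upper edge of the easel's 60 mm wide sloping plate, 39 mm up the slope from the pegs. The dish reaches 45 mm farther up, its upper half overhanging with free space behind it: fingers tilted 40 degrees from the vertical can come down the slope there, one on each flat face.
- tray: Fixed square grey tray 170x170 mm with a flat floor 5 mm above the bench (its underside) and a rim 5 mm thick whose top is 12 mm above the bench. Origin under its centre, at bench height.
- cup_yellow: sample cup with yellow lid, 61x61x59 mm, a bystander; origin under its centre
- cup_green: sample cup with green lid, 61x61x59 mm, a bystander; origin under its centre
- crucible: small white porcelain crucible, 45x45x32 mm, a bystander; origin under its centre
- weight: off-white bottle-shaped calibration weight, 22x22x44 mm, a bystander; origin under its centre
- vial: small vial with blue cap, 22x22x50 mm, a bystander; origin under its centre
- timer: white lab timer, 66x66x20 mm, a bystander; origin under its centre

How it is judged:
On the way:
1. the dish, turned over with its lid side facing down, stands with its lid's edge on the tray while the fingers still hold it (angle between dish_base's own z axis and vertical above 1.92 rad and contact force between dish_lid and tray above 0.3 N and contact force between the fingers and dish_lid above 0.5 N and contact force between the fingers and dish_base above 0.5 N), for 0.1 s.
At the end, for the whole second after the job is handed in: The dish lies at rest upside down, flat (within about 4.5 degrees) on its blue lid on the floor of the tray, inside the rim (centre within 55 mm of the tray's centre), with the white base seated in the lid (within 2.5 mm of fully home), and the robot lets go of it (angle between each of dish_base, dish_lid's own z axis and vertical above 3.06 rad and height (world z) of dish_lid below 0.009 m and horizontal distance between dish_lid and tray below 0.055 m and z of dish_lid in the frame of dish_base below 0.0235 m and horizontal distance between dish_lid and dish_base below 0.006 m and linear speed of each of dish_base, dish_lid below 0.01 m/s); the robot touches nothing.
It fails at once if the lid comes off the base (lifts more than 6 mm or gapes by more than 7 degrees) (z of dish_lid in the frame of dish_base above 0.027 m or angle between the z axis of dish_lid and the z axis of dish_base, either way round above 0.125 rad).
It fails at once if the held dish is pressed on the tray with more than 25 N (contact force between dish_lid and tray above 25 N and contact force between the fingers and dish_lid above 0.5 N).
It fails at once if another thing on the bench is moved by more than 30 mm (distance of any of cup_yellow, cup_green, crucible, weight, vial, timer from where it was at the start of the episode above 0.03 m).
It also fails if it takes over 51 s, if anything falls off the work surface, if the arm or the gripper's body presses on something with over 40 N, if the wrist force passes 120 N, or if a joint passes its speed limit or range.

ROBOT

A 7-joint arm with a two-finger parallel gripper is mounted at the origin on a cart in front of the work surface, level with it; the furniture and walls round the work are solid. World frame = base frame: x ahead of the robot, y to its left, z up, the work surface at z = 0. Lengths are in m, angles in rad, forces in N, time in s.
With the tool pointing down it reaches from about 0.4 to 0.9 m from the base axis. Payload 5.5 kg.
Tool frame: the origin (TCP) lies midway between the tips of the shut fingers; the grasp point (between the pads) lies 19 mm behind it (manip.grip_depth is the distance from the TCP to the grasp point, in m); z points along the fingers, y is the line along which they close (so a half turn about z gives the same grasp; the last joint's range is limited). The gripper opens to 92 mm and grips with 3 to 60 N. Pads are 19 mm wide; open, the fingers measure 130 mm over their backs; the gripper's body (75 mm by 190 mm) begins 47 mm behind the grasp point.
Start: joints at [-0.927, 0.501, -0.427, 1.55, 0.221, 1.138, -0.21], TCP at [0.242, 0.603, 0.227] pointing down, gripper open.
Joint ranges: [-2.88, 2.88], [-0.31, 2.03], [-1.54, 1.56], [0.2, 2.42], [-1.41, 4.55], [0.19, 2.02], [-2.57, 2.57]. Speed limits (rad/s): [2.57, 2.57, 3.14, 3.14, 3.14, 3.14, 3.14].

INTERFACE

Orientations are given as a unit quaternion [x, y, z, w].
In Python, from bench import manip, effector, viewer gives the robot as it stands. Calls block until the motion is done:
- manip.move_pose(position, orientation): joint-space move of the TCP to a pose.
- manip.servo_line(position, ori=None, vel=0.15): straight line of the TCP; ori=None keeps the orientation; vel is the mean speed in m/s.
- manip.movej(angles): joint-space move.
- effector.open_jaws() and effector.close(f_grip=None): open the fingers fully, or close them until they stop; f_grip is the grip in N (None keeps the last).
- manip.sleep(seconds).
- manip.solve_ik(position, orientation): joint angles nearest the present ones, or None.
- viewer.get_image(name): name is "side" or "top" or "wrist"; returns the picture (384x512x3 uint8, red, green, blue); there is no depth.
- viewer.get_calibration(name): a dict with "vfov" (degrees; the focal length in pixels is half the picture's height over the tangent of half this angle, whatever the lens; pixels are square), "cx", "cy" (the principal point, pixels), "eye" and "attitude" of the camera in the world. Camera axes: x right, y down, z forward; pixel columns grow to the right and rows downward; lengths in m; the calibration is good to about 2 mm. The wrist camera is an equidistant fisheye: a pixel r from the principal point sees the ray r / f radians off the axis. A picture is of the moment at which its call begins: read the wrist's pose just before it. get_calibration takes no time and is no camera call; for the wrist camera it gives the pose at the moment of the call.
A pose or a line that the arm cannot do raises manip.PlanningError and nothing moves.
- manip.hand_in(): hands the job in; it is judged then, once.
Readings, each from a call of its own:
- manip.current_clock(): time.
- manip.current_q(): joint angles.
- manip.current_joint_velocities(): joint speeds.
- manip.current_tau(): joint torques, N m.
- manip.current_tool_pos(): TCP position.
- manip.current_tcp_rot(): TCP orientation.
- manip.current_force(): force on the tool from outside, world axes, zero at the start.
- manip.current_wrist_torque(): the same for the moment, N m.
- manip.current_finger_gap(): finger opening in m.
- manip.current_gripper_force(): force on a finger pad.
Only numpy, scipy, OpenCV 4.12 (cv2) and the standard library are available. Lean on these libraries where they do the work, as an engineer would, in place of code of your own. Each camera call takes 0.05 s, during which the arm holds its last target. There are 200 camera calls.

## Working session

There is one attempt and no reset: what is moved stays moved. The work goes in short steps, each a Python script; the robot and the scene stay as the last script left them, time stands still between calls to the robot, and variables do not carry over. Pictures are saved under pics/ and viewed, at most 10 in all, crops included, and the job is handed in when it is done.

```bash
ls; mkdir -p pics; python3 - <<'E'
from bench import manip, effector, viewer
import cv2, numpy as np
ims=[]
for n in ["side","top"]:
    im=viewer.get_image(n); cv2.imwrite(f"pics/{n}0.png",im[:,:,::-1]); print(n,viewer.get_calibration(n))
print(manip.current_clock(),manip.current_tcp_rot(),manip.current_finger_gap())
E
```

```text
pics
side {'vfov': 48.936164935651, 'cx': 260.98081249775487, 'cy': 194.15831433628685, 'eye': array([-0.02932668, -1.29540379,  0.77946119]), 'attitude': array([ 0.82890037, -0.17990099,  0.10904175, -0.51833359])}
top {'vfov': 47.085251877215704, 'cx': 261.5456931959017, 'cy': 193.96817280694071, 'eye': array([0.30299005, 0.01184801, 1.6964196 ]), 'attitude': array([ 0.71202325, -0.69694907,  0.06206415, -0.05859125])}
0.1 [ 1.89226669e-01  9.81933031e-01 -8.68571384e-04 -1.89654342e-04] 0.0915445974049757
```

View pics/side0.png

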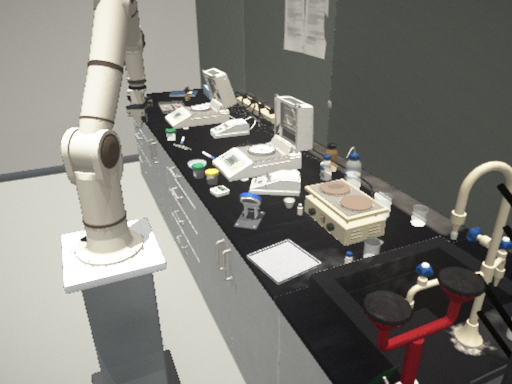

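View pics/top0.png

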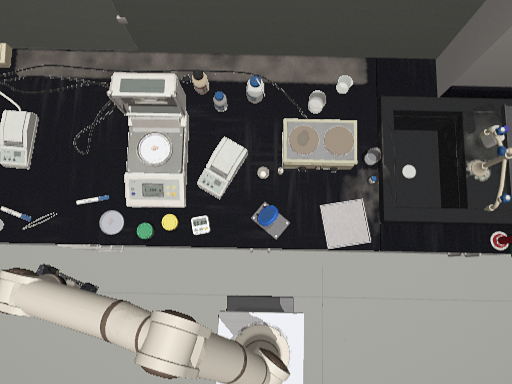

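The top view shows the easel and blue lid at about (270,218), and the tray at about (345,223). I'll write helpers and zoom in.

```bash
cat > h.py <<'E'
from bench import manip, effector, viewer
import cv2, numpy as np
from scipy.spatial.transform import Rotation as R
def ray(n,uv,c=None):
    c=c or viewer.get_calibration(n); f=192/np.tan(np.radians(c['vfov'])/2)
    d=(np.array(uv,float)-[c['cx'],c['cy']])/f
    if n=='wrist':
        r=np.linalg.norm(d)+1e-12; v=np.r_[d/r*np.sin(r),np.cos(r)]
    else: v=np.r_[d,1]
    return np.array(c['eye']),R.from_quat(c['attitude']).apply(v/np.linalg.norm(v))
def plane(n,uv,z,c=None):
    e,v=ray(n,uv,c); return e+v*(z-e[2])/v[2]
def proj(n,p,c=None):
    c=c or viewer.get_calibration(n); f=192/np.tan(np.radians(c['vfov'])/2)
    v=R.from_quat(c['attitude']).inv().apply(np.array(p)-c['eye'])
    if n=='wrist':
        r=np.hypot(v[0],v[1]); return np.array([c['cx'],c['cy']])+f*np.arctan2(r,v[2])*v[:2]/r
    return np.array([c['cx'],c['cy']])+f*v[:2]/v[2]
def blue(im,box):
    x0,y0,x1,y1=box; hsv=cv2.cvtColor(im,cv2.COLOR_RGB2HSV)
    m=cv2.inRange(hsv,(100,120,60),(130,255,255)); k=np.zeros_like(m); k[y0:y1,x0:x1]=m[y0:y1,x0:x1]; return k
E
python3 - <<'E'
from h import *
top=cv2.imread('pics/top0.png')[:,:,::-1].copy(); side=cv2.imread('pics/side0.png')[:,:,::-1].copy()
g=cv2.cvtColor(top,cv2.COLOR_RGB2GRAY)
m=np.zeros_like(g); m[190:260,310:376]=(g[190:260,310:376]>110)*255
m[:,371:]=0
c=max(cv2.findContours(m,0,2)[0],key=cv2.contourArea); r=cv2.minAreaRect(c); print('tray px',r)
b=cv2.boxPoints(r); P=np.array([plane('top',p,0.012) for p in b]); print(P.round(3),P.mean(0))
for n,im,box in(('top',top,(240,190,300,240)),('side',side,(230,180,275,235))):
    k=blue(im,box); ys,xs=np.nonzero(k); print(n,len(xs),xs.mean(),ys.mean(),xs.min(),xs.max(),ys.min(),ys.max())
    c=max(cv2.findContours(k,0,2)[0],key=cv2.contourArea); print(cv2.fitEllipse(c)); print(ray(n,(cv2.fitEllipse(c)[0])))
a=cv2.resize(top[185:260,235:315],None,fx=5,fy=5,interpolation=2)
b=cv2.resize(side[185:235,225:275],(375,375),interpolation=2)
cv2.imwrite('pics/z.png',np.hstack([a,b])[:,:,::-1])
E
```

```text
tray px ((345.1351623535156, 223.31082153320312), (45.04532241821289, 44.5521240234375), 80.53767395019531)
[[ 0.556 -0.218  0.012]
 [ 0.589 -0.389  0.012]
 [ 0.417 -0.414  0.012]
 [ 0.386 -0.246  0.012]] [ 0.4871693  -0.31671651  0.012     ]
top 309 267.76375404530745 215.05501618122977 258 278 205 225
((267.7335510253906, 215.03907775878906), (15.58120059967041, 23.00896453857422), 44.53044509887695)
(array([0.30299005, 0.01184801, 1.6964196 ]), array([ 0.12308374, -0.01812602, -0.99223074]))
side 79 250.0126582278481 195.1139240506329 239 261 192 200
((249.39256286621094, 197.1238250732422), (8.306581497192383, 22.053022384643555), 104.67292785644531)
(array([-0.02932668, -1.29540379,  0.77946119]), array([ 0.34079427,  0.82822654, -0.44485959]))
```

View pics/z.png

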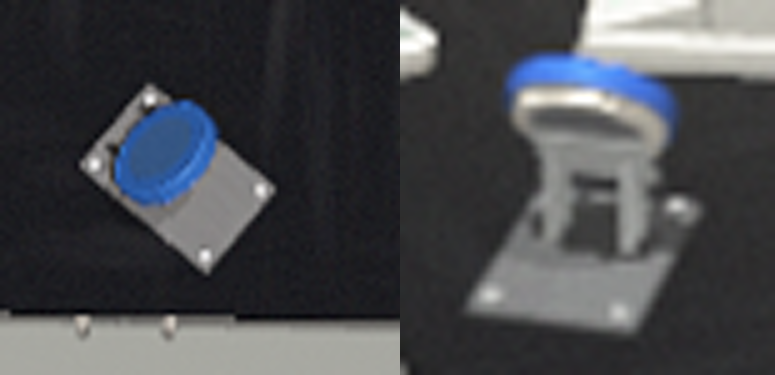

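The lid faces up and to the left in the top view (+x,+y), leaning back towards the robot. The foot plate corners are clear in the crop. Next: easel pose, rough dish centre, and IK for the grasp and place options.

```bash
cat >> h.py <<'E'
def frame(yaw,elev_n,flip=1):
    """tool rot: y axis = flip*n, n=(cos e along yaw, sin e); z axis perpendicular to n, pointing down."""
    h=np.array([np.cos(yaw),np.sin(yaw),0]); u=np.array([0,0,1.])
    n=h*np.cos(elev_n)+u*np.sin(elev_n)
    z=h*np.sin(elev_n)-u*np.cos(elev_n)
    y=flip*n
    return R.from_matrix(np.c_[np.cross(y,z),y,z])
E
python3 - <<'E'
from h import *
c=np.array([(150,85),(275,190),(208,272),(80,163)])/5+[235,185]-.4
P=np.array([plane('top',p,0.008) for p in c]); ctr=P.mean(0); print(P.round(3),ctr)
d=(P[0]+P[3]-P[1]-P[2]); yaw=np.arctan2(d[1],d[0]); print('yaw',np.degrees(yaw))
e1,v1=ray('top',(267.5,215)); e2,v2=ray('side',(250,197))
s=np.linalg.lstsq(np.c_[v1,-v2],e2-e1,rcond=None)[0]; A=e1+v1*s[0];B=e2+v2*s[1]; print(A,B)
D=(A+B)/2
up=np.array([-.643*np.cos(yaw),-.643*np.sin(yaw),.766])
np.set_printoptions(precision=2,suppress=True)
for f in(1,-1):
    r=frame(yaw,np.radians(40),f)
    for b in(0,.12): print('grasp',f,b,manip.solve_ik(D+up*(.04+b),r.as_quat()))
T=np.array([.487,-.317,.06])
for deg in range(-180,180,30):
  for f in (1,-1):
    # n points down at -35deg along azimuth a
    q=manip.solve_ik(T,frame(np.radians(deg),np.radians(-35),f).as_quat()); print(deg,f,q)
E
```

```text
[[ 0.565 -0.006  0.008]
 [ 0.485 -0.104  0.008]
 [ 0.421 -0.053  0.008]
 [ 0.503  0.047  0.008]] [ 0.49330081 -0.02893017  0.008     ]
yaw 50.791263519436306
[ 0.50208392 -0.01659497  0.09245064] [ 0.49963142 -0.01575273  0.09213129]
grasp 1 0 [ 1.24  0.52 -0.85  2.27 -0.72  0.47  2.01]
grasp 1 0.12 [ 1.29  0.22 -0.65  2.23 -0.77  0.88  2.09]
grasp -1 0 [ 0.49  0.37  0.01  2.29 -1.19  0.76 -0.73]
grasp -1 0.12 [ 0.28  0.18  0.46  2.26 -0.96  1.03 -0.88]
-180 1 [ 1.67  0.83 -1.08  2.23  1.55  0.23  2.57]
-180 -1 [ 1.67  0.83 -1.08  2.23  1.55  0.23 -0.57]
-150 1 [ 0.52  0.65  0.46  2.03 -1.27  0.93 -0.71]
-150 -1 [ 1.23  0.64 -0.42  2.01 -0.72  0.56  2.04]
-120 1 [ 0.39  0.85  0.68  1.77 -1.09  1.32 -0.47]
-120 -1 [ 1.33  0.83 -0.65  1.73 -0.15  0.89  1.97]
-90 1 [ 0.46  0.9   0.5   1.51 -0.76  1.44 -0.32]
-90 -1 [ 0.99  0.87 -0.32  1.49 -0.21  1.25  2.41]
-60 1 [ 0.44  0.96  0.39  1.33 -0.47  1.54 -0.1 ]
-60 -1 [ 1.27  1.36 -1.31  1.29  0.77  1.72  2.14]
-30 1 [ 0.36  0.97  0.31  1.27 -0.2   1.55  0.16]
-30 -1 [-0.06  1.41  1.35  1.29 -0.97  1.88 -2.44]
0 1 [0.25 0.92 0.24 1.35 0.07 1.44 0.42]
0 -1 [-0.23  1.4   1.34  1.37 -0.81  1.68 -2.06]
30 1 [0.16 0.82 0.17 1.55 0.33 1.23 0.64]
30 -1 [-0.38  1.19  1.12  1.57 -0.5   1.26 -1.84]
60 1 [0.1  0.7  0.11 1.81 0.63 0.96 0.79]
60 -1 [-0.45  0.93  0.9   1.83 -0.13  0.81 -1.73]
90 1 [0.1  0.57 0.08 2.08 1.03 0.66 0.85]
90 -1 [-0.24  0.63  0.5   2.09  0.72  0.49 -2.06]
120 1 [0.21 0.48 0.07 2.29 1.78 0.39 0.66]
120 -1 [ 0.17  0.48  0.12  2.29  1.79  0.37 -2.5 ]
150 1 [ 0.86  0.47 -0.36  2.35  2.7   0.3   0.52]
150 -1 [ 1.1   0.53 -0.64  2.35  2.4   0.37 -2.25]
```

```bash
python3 - <<'E'
from h import *
yaw=np.radians(50.8); D=np.array([.501,-.016,.092]); up=np.r_[-.643*np.cos(yaw),-.643*np.sin(yaw),.766]
q=frame(yaw,np.radians(40),1).as_quat()
manip.move_pose(D+up*.13,q)
print(manip.current_clock(),manip.current_tool_pos(),manip.current_q().round(2))
c=viewer.get_calibration('wrist'); im=viewer.get_image('wrist'); np.save('c1.npy',c,allow_pickle=True)
cv2.imwrite('pics/w1.png',im[:,:,::-1]); print(c, proj('wrist',D,c))
im=viewer.get_image('side');cv2.imwrite('pics/s1.png',im[:,:,::-1])
E
```

```text
2.6583 [ 0.44849712 -0.08016379  0.19177291] [ 1.23  0.27 -0.65  2.24 -0.79  0.8   2.1 ]
{'vfov': 65.70646984690485, 'cx': 259.3580313224745, 'cy': 188.38112917585744, 'eye': array([ 0.32728602, -0.11266436,  0.31327323]), 'attitude': array([ 0.86049905,  0.35732774,  0.36199693, -0.02857424])} [258.2582374  180.62046284]
```

View pics/w1.png

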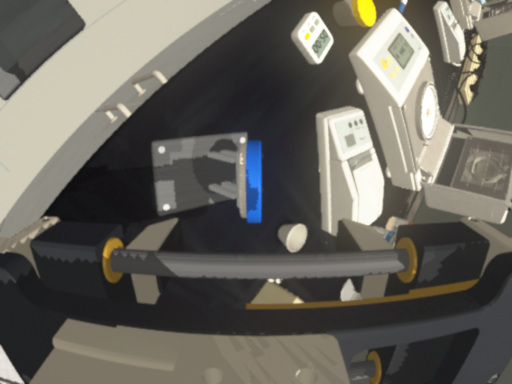

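The wrist view looks down the slope. The lid's skirt is the blue strip at columns 247–263, rows 139–223, with the white base on its left. I'll turn that into a position.

```bash
python3 - <<'E'
from h import *
np.set_printoptions(precision=4,suppress=True)
c=np.load('c1.npy',allow_pickle=True).item(); im=cv2.imread('pics/w1.png')[:,:,::-1].copy()
k=blue(im,(225,120,285,235)); ys,xs=np.nonzero(k)
for y in range(ys.min(),ys.max()+1,7): print(y,xs[ys==y].min(),xs[ys==y].max(),end='; ')
y0,y1=ys.min()-.5,ys.max()+.5; xm=np.median(xs); print(y0,y1,xm)
e,a=ray('wrist',(xm,y0),c);_,b=ray('wrist',(xm,y1),c)
t=np.arccos(a@b)/2; dist=.0425/np.sin(t); S=e+(a+b)/np.linalg.norm(a+b)*dist; print('lid mid-skirt axis point',S,'lateral dir',(b-a)/np.linalg.norm(b-a))
# ray distance along slope: triangulate w/ top
et,vt=ray('top',(267.7,215)); v=(a+b)/np.linalg.norm(a+b)
s=np.linalg.lstsq(np.c_[v,-vt],et-e,rcond=None)[0]; print(e+v*s[0],et+vt*s[1],s[0],dist)
# top-view prediction for skirt mid centre S
yaw=np.radians(50.8);n=np.r_[.766*np.cos(yaw),.766*np.sin(yaw),.643];up=np.r_[-.643*np.cos(yaw),-.643*np.sin(yaw),.766];lat=np.cross(n,up)
th=np.linspace(0,2*np.pi,60)[:,None]
ring=lambda C:C+.0425*(np.cos(th)*up+np.sin(th)*lat)
for nm,cc in(('wrist',c),('top',None),('side',None)):
    pts=np.array([proj(nm,p,cc) for p in np.r_[ring(S+n*.007),ring(S-n*.007)]]); print(nm,pts.min(0),pts.max(0))
E
```

```text
139 249 256; 146 247 261; 153 246 261; 160 246 261; 167 246 262; 174 246 262; 181 246 262; 188 246 262; 195 247 262; 202 247 262; 209 247 262; 216 247 261; 223 248 259; 138.5 223.5 254.0
lid mid-skirt axis point [ 0.4997 -0.0186  0.0887] lateral dir [ 0.6503 -0.7352  0.1911]
[ 0.5027 -0.0169  0.0847] [ 0.503  -0.0175  0.0848] 0.3035727308428965 0.29834974982615003
wrist [244.9893 138.5108] [261.2611 223.5201]
top [257.4941 205.288 ] [278.6844 226.5001]
side [238.5617 191.3978] [262.078  204.6449]
```

```bash
python3 - <<'E'
from h import *
yaw=np.radians(50.8);n=np.r_[.766*np.cos(yaw),.766*np.sin(yaw),.643];up=np.r_[-.643*np.cos(yaw),-.643*np.sin(yaw),.766]
M=np.array([.5002,-.0183,.0878])-n*.0035
manip.servo_line(M+up*.012,vel=.08); print(manip.current_force().round(2))
effector.close(f_grip=25); manip.sleep(.2)
print(manip.current_clock(),manip.current_finger_gap(),manip.current_gripper_force(),manip.current_force().round(2),manip.current_wrist_torque().round(2))
cv2.imwrite('pics/w2.png',viewer.get_image('wrist')[:,:,::-1])
E
```

```text
[-0.88  0.63  0.03]
5.7083 0.020930886053417284 24.996359646320343 [ 0.32 -0.54  0.59] [-0.56  0.46  0.05]
```

View pics/w2.png

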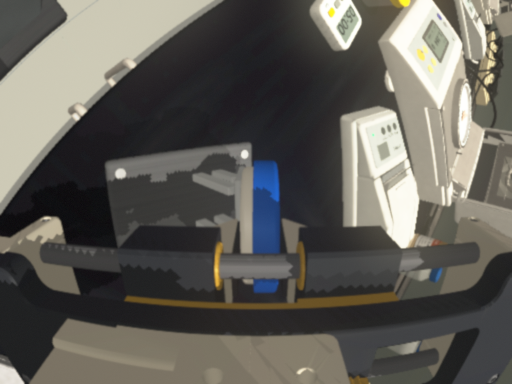

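Gap is 20.9 mm, the thickness of the closed dish, with one finger on each flat face. Lift, turn over and hover above the tray.

```bash
python3 - <<'E'
from h import *
yaw=np.radians(50.8);up=np.r_[-.643*np.cos(yaw),-.643*np.sin(yaw),.766]
p=manip.current_tool_pos(); manip.servo_line(p+up*.04,vel=.06); manip.servo_line(p+up*.04+[0,0,.10],vel=.15)
print(manip.current_finger_gap(),manip.current_force().round(2))
r=frame(yaw,np.radians(-28),1); m=r.as_matrix(); h=np.r_[np.cos(yaw),np.sin(yaw),0]
off=m[:,2]*.0545+m[:,1]*.0105
E=np.array([.487,-.317,.005])-.040*h; np.save('E.npy',E-off)
tgt=E-off+[0,0,.06]; q=manip.solve_ik(tgt,r.as_quat()); print('tgt',tgt,q.round(2),manip.current_q().round(2))
# two-stage turn: gentle
mid=frame(yaw,np.radians(6),1)
manip.move_pose((manip.current_tool_pos()+tgt+[0,0,.08])/2,mid.as_quat())
manip.move_pose(tgt,r.as_quat())
manip.sleep(.3)
print(manip.current_clock(),manip.current_tool_pos(),manip.current_finger_gap(),manip.current_force().round(2))
c=viewer.get_calibration('wrist'); np.save('c3.npy',c,allow_pickle=True)
a=viewer.get_image('wrist');s=viewer.get_image('side');t=viewer.get_image('top')
cv2.imwrite('pics/s3.png',s[:,:,::-1]);cv2.imwrite('pics/t3.png',t[:,:,::-1])
cv2.imwrite('pics/w3.png',np.hstack([cv2.resize(a,(400,300)),cv2.resize(s[190:310,200:360],(400,300))])[:,:,::-1])
E
```

```text
0.020280936534278086 [-0.78  0.15 -1.35]
tgt [ 0.47203054 -0.33535437  0.1180501 ] [ 0.52  0.6  -0.3   1.76  0.68  1.14  0.74] [ 1.16  0.21 -0.68  2.22 -0.82  0.81  1.98]
9.2333 [ 0.47185371 -0.33597367  0.11943789] 0.020939163664052546 [-0.06  0.11 -0.62]
```

View pics/w3.png

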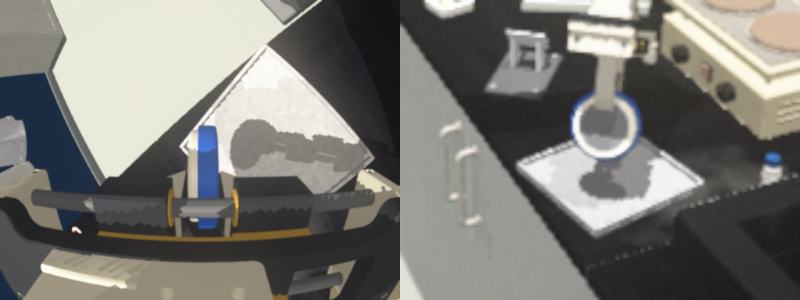

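The dish is held inverted over the tray, with its lower edge near the tray's left corner side in the wrist view. Now feel down to the tray floor.

```bash
python3 - <<'E'
from h import *
p=manip.current_tool_pos(); q=manip.current_tcp_rot()
tgt=np.load('E.npy')
manip.servo_line(np.r_[tgt[:2],tgt[2]+.008],vel=.06); manip.sleep(.3)
f0=np.mean([manip.current_force() for _ in range(5)],0); z=tgt[2]+.008; print(f0)
while z>tgt[2]-.012:
    z-=.0007; manip.servo_line(np.r_[tgt[:2],z],vel=.02); manip.sleep(.08)
    d=manip.current_force()-f0
    if d[2]>2.5: break
manip.sleep(.4)
print('touch',z-tgt[2],manip.current_tool_pos(),(manip.current_force()-f0).round(2),manip.current_finger_gap(),manip.current_clock())
np.save('z.npy',z)
s=viewer.get_image('side');a=viewer.get_image('wrist')
cv2.imwrite('pics/w4.png',np.hstack([cv2.resize(a,(400,300)),cv2.resize(s[190:310,200:360],(400,300))])[:,:,::-1])
E
```

```text
[-0.49029166 -0.23139209 -2.07305839]
touch 0.00379999999999997 [ 0.47208521 -0.33538193  0.06195021] [0.27 1.07 3.69] 0.021024926963836836 13.1
```

View pics/w4.png

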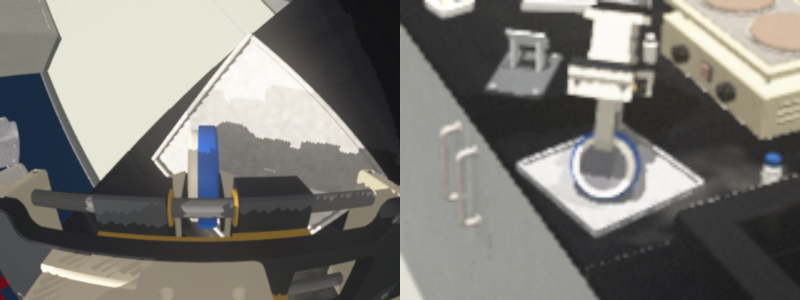

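Contact of about 3.7 N is held, with the edge on the tray floor inside the rim. Release now, so the dish leans on the opened lower finger, then look.

```bash
python3 - <<'E'
from h import *
effector.open_jaws(); manip.sleep(.4)
print(manip.current_clock(),manip.current_finger_gap(),manip.current_force().round(2))
s=viewer.get_image('side');a=viewer.get_image('wrist')
cv2.imwrite('pics/w5.png',np.hstack([cv2.resize(a,(400,300)),cv2.resize(s[190:310,200:360],(400,300))])[:,:,::-1])
E
```

```text
14.8083 0.09196264925835704 [-0.36  0.64 -0.34]
```

View pics/w5.png

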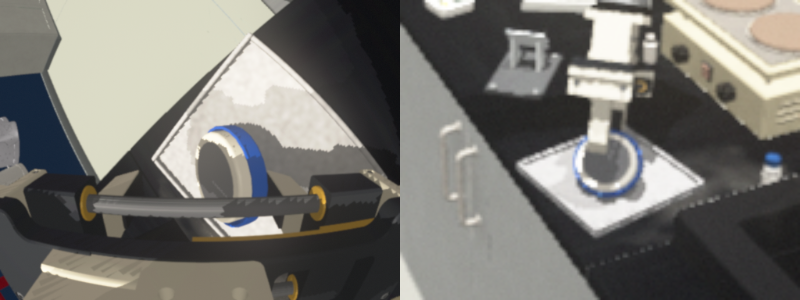

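The closed dish leans on the lower finger with its edge on the tray. Lower a little and slide the finger slowly out from under it.

```bash
python3 - <<'E'
from h import *
yaw=np.radians(50.8);h=np.r_[np.cos(yaw),np.sin(yaw),0]
p=manip.current_tool_pos()
manip.servo_line(p+[0,0,-.012]+h*.012,vel=.03); print(manip.current_force().round(2))
manip.servo_line(p+[0,0,-.012]+h*.06,vel=.03); print(manip.current_force().round(2))
print(manip.current_clock())
s=viewer.get_image('side');a=viewer.get_image('wrist')
cv2.imwrite('pics/w6.png',np.hstack([cv2.resize(a,(400,300)),cv2.resize(s[190:310,200:360],(400,300))])[:,:,::-1])
E
```

```text
[ 0.22 -0.33 -0.67]
[ 0.38  0.24 -0.43]
17.375
```

View pics/w6.png

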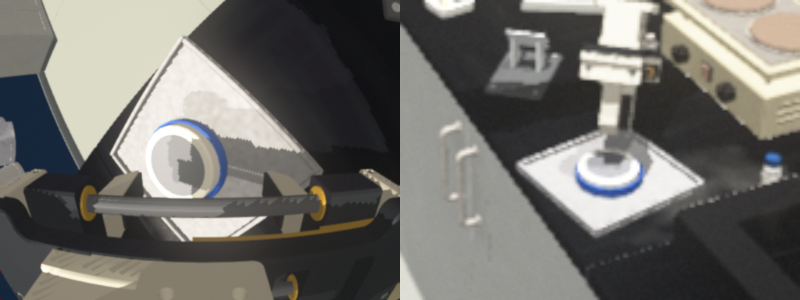

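The dish is lying down on its lid in the middle of the tray, or nearly so. Finish the slide, retreat and check.

```bash
python3 - <<'E'
from h import *
yaw=np.radians(50.8);h=np.r_[np.cos(yaw),np.sin(yaw),0]
p=manip.current_tool_pos()
manip.servo_line(p+h*.035,vel=.04)
z=R.from_quat(manip.current_tcp_rot()).as_matrix()[:,2]
manip.servo_line(manip.current_tool_pos()-z*.15,vel=.12)
manip.sleep(.3); print(manip.current_clock(),manip.current_force().round(2))
s=viewer.get_image('side');t=viewer.get_image('top')
k=blue(t,(315,190,376,260)); ys,xs=np.nonzero(k); print(len(xs))
if len(xs): c,r,_=cv2.fitEllipse(np.c_[xs,ys].astype(np.int32)) if 0 else (*cv2.minEnclosingCircle(np.c_[xs,ys].astype(np.int32)),0); print(c,r,plane('top',c,.012))
cv2.imwrite('pics/w7.png',np.hstack([cv2.resize(t[185:260,300:400],(400,300)),cv2.resize(s[220:295,240:340],(400,300),interpolation=2)])[:,:,::-1])
E
```

```text
20.1917 [ 0.58  0.81 -0.4 ]
28
(346.54998779296875, 223.5) 11.020638465881348 [ 0.48579982 -0.32211107  0.012     ]
```

View pics/w7.png

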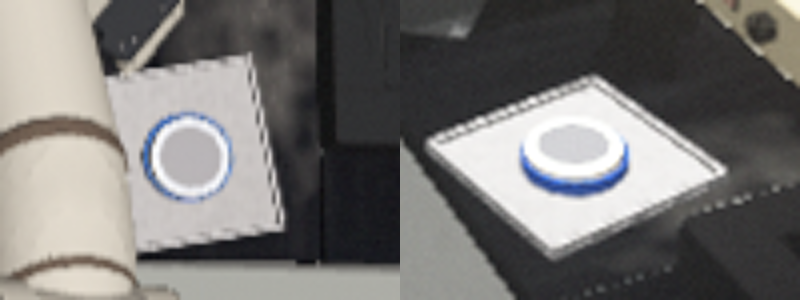

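The dish lies flat and upside down. The base sits concentric in the blue ring, about 5 mm from the tray centre, and the robot is clear.

```bash
python3 -c "
from bench import manip
print(manip.hand_in(),manip.current_clock())"
```

```text
the job is handed in; nothing more can be done
the job is handed in; nothing more can be done
```

The job is handed in: from the last pictures, the dish lies flat on its lid about 5 mm from the tray's centre with the base seated and the robot clear of it, at about 20 s of the 51 s allowed; hand-in returned no verdict.

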